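# Spring the hood off the dry block and make up the balance load

## Task

With the flat steel lever, pry the snapped-on hood of the dry block up at its tab until the spring clips let go (do not take hold of the hood by hand while it is still clipped), then stand the hood squarely on the bench mat and put the lever away in the aluminium tray. Stand sample jars from the block upright on the pan of the spring balance, one after another, until its pointer is level with the fixed mark, and leave the jars that are not needed standing in the block. Do not disturb the beaker, the bottle or the pen.

Things in the scene. Friction and masses are not known exactly. Their poses are not given: they have to be found in the camera images.
- block: Dry block heater, fixed cream housing 280 (x) x 172 (y) x 84 mm high; origin at the centre of its underside, z up. On its flat top a rim 8 mm high encloses the jars, which stand on the top in a row along the block's x at about 58 mm pitch. Two sprung steel clips, up to 19 mm high, stand on the -y side of the top at x = -98 to -42 and 42 to 98 mm; between them it is free.
- ledge (a point): Middle of the upper edge of the block's -y side, (0, -86, 84) mm in the block's frame, just below and outside the hood's tab: the lever's blade is rested on this straight edge (along the block's x) as its fulcrum, the tip pushed in under the tab, the handle then pressed down.
- hood: Deep grey hood over the jars, 256 (x) x 116 (y) x 76 mm high, walls 4 mm, open below, 0.25 kg; origin at the centre of its underside, z up, axes along the block's. Clipped down, its origin is at (0, 0, 84 mm) in the block's frame. Prying the tab up takes about 15 N; 5 to 6 mm up the clips slip under its bead and it springs up, stays propped 10 mm up at the tab side, and lifts off freely.
- hood_tab (a point): Middle of the outer lower edge of the hood's tab, (0, -82, 8) mm in the hood's frame. The tab is 60 wide (x), 6 thick and sticks out of the hood's -y wall from y = -58 to -82 mm; under it an 8 mm high, 28 mm deep gap above the block's top is open towards -y. The point is at (0, -82, 92) mm in the block's frame while clipped, about 10 mm higher once sprung.
- hood_grip (a point): Middle of the top face of the hood's black grip rib, (0, 0, 101) mm in the hood's frame; the rib is 90 long (x), 18 wide (y) and 25 high.
- lever: Flat pry lever, 170 mm long, 24 mm wide all along, 0.14 kg; origin under its middle (in length), x towards the blade's tip, z up as it lies flat. Black handle block from x = -85 to x = 5 mm, 26 mm high; steel blade 5 mm thick from there to the tip at x = 85 mm, its underside flush with the handle's. It begins flat on the mat.
- lever_tip (a point): Middle of the end of the lever's blade, (85, 0, 2.5) mm in the lever's frame.
- mat: Blue-grey rubber bench mat, fixed, 320 (x) x 170 (y) x 3 mm; origin at the centre of its underside. The hood shall finally stand on it, roughly centred (about 60 mm along, 45 mm across) and either way round.
- tray: Shallow open aluminium tray, fixed, 228 (x) x 88 (y) x 14 mm high, walls and floor 4 mm; origin at the centre of its underside. The lever belongs in it, lying along it flat.
- balance: Spring balance, fixed: white base 220 x 170 x 42 mm with a sprung pan above it; origin at the base's underside below the middle of the pan. A slim post at x = 108, y = -34 mm, up to z = 117 mm, carries the fixed mark.
- pan (a joint): How far the balance's pan has sunk, m: 0 empty, stop at 0.048; about 0.010 m for each jar, and 0.040 m brings the pointer level with the mark.
- pan_top (a point): Middle of the top of the square steel pan, 150 (x) x 160 mm (y), axes along the balance's, with a rim 5 mm high. Some jars stand on it at the start, near three of its four quarters ((-34, -42), (-34, 42), (34, -42) mm from its middle); a jar fits in each quarter.
- pointer (a point): Tip of the pan's pointer, which sinks with the pan.
- mark (a point): Tip of the fixed mark beside which the pointer moves; level with the pointer when the load is right (within 4.5 mm).
- jar0: Capped sample jar, 44 mm diameter, 60 mm high, about 0.13 kg; origin at the centre of its underside. It begins in the dry block, under the hood. May be absent.
- jar1: Capped sample jar, 44 mm diameter, 60 mm high, about 0.13 kg; origin at the centre of its underside. It begins in the dry block, under the hood. May be absent.
- jar2: Capped sample jar, 44 mm diameter, 60 mm high, about 0.13 kg; origin at the centre of its underside. It begins in the dry block, under the hood. May be absent.
- jar3: Capped sample jar, 44 mm diameter, 60 mm high, about 0.13 kg; origin at the centre of its underside. It begins in the dry block, under the hood. May be absent.
- panjar0: The same kind of jar, already standing on the balance's pan at the start; it stays there. May be absent.
- panjar1: The same kind of jar, already standing on the balance's pan at the start; it stays there. May be absent.
- panjar2: The same kind of jar, already standing on the balance's pan at the start; it stays there. May be absent.
- beaker: Bystander: glass beaker, 70 mm across, 90 mm high, origin under its centre.
- bottle: Bystander: white bottle, 64 mm across, 170 mm high, origin under its centre.
- pen: Bystander: black pen, 130 mm long, lying on the bench; origin under its middle.
Not all that is in view belongs to the job. What is shaped like the lever but turquoise is not meant.

How it is judged:
By the outcome, as a careful person would: the job done as asked, in the order asked, and still so for the second after the job is handed in, with the robot touching nothing.
Of jar0, jar1, jar2, jar3 only 3 to 4 are there at a start; the rules pass over those that are not, and their reading is None.
Of panjar0, panjar1, panjar2 only 1 to 2 are there at a start; the rules pass over those that are not, and their reading is None.
At some moment in a run one of lever may be knocked a few centimetres aside while the robot is not near it.
It also fails if it takes over 200 s, if anything falls off the work surface, if the arm or the gripper's body presses on something with over 40 N, if the wrist force passes 120 N, or if a joint passes its speed limit or range.

## Robot

A 7-joint arm with a two-finger parallel gripper is mounted at the origin on the work surface. World frame = base frame: x ahead of the robot, y to its left, z up, the work surface at z = 0. Lengths are in m, angles in rad, forces in N, time in s.
With the tool pointing down it reaches from about 0.425 to 0.875 m from the base axis. Payload 4.7 kg.
Tool frame: the origin (TCP) lies between the finger pads; the fingertips stand 22 mm ahead of it and the grasp point (between the pads) lies 3 mm ahead of it; z points along the fingers, y is the line along which they close (so a half turn about z gives the same grasp; the last joint's range is limited). The gripper opens to 85 mm and grips with 20 to 120 N. Pads are 22 mm wide; open, the fingers measure 114 mm over their backs; the gripper's body (76 mm by 85 mm) begins 54 mm behind the grasp point. The pads swing forward as they close: fully open they stand 13 mm farther back than shut.
Start: joints at [-1.261, 0.321, -0.07, 1.45, 0.023, 1.371, -0.057], TCP at [0.19, 0.622, 0.253] pointing down, gripper open.
Joint ranges: [-2.86, 2.86], [-0.3, 2.09], [-1.38, 1.24], [0.06, 2.45], [-1.56, 4.7], [0.09, 2.05], [-2.69, 2.69]. Speed limits (rad/s): [2.57, 2.57, 3.14, 3.14, 3.14, 3.14, 3.14].

## Interface

Orientations are given as a unit quaternion [w, x, y, z].
In Python, from bench import robot gives the robot as it stands.
- The arm moves only by the tool step_arm, never from a script. Its argument "series" is a list that holds one entry, the list of rows, each a list of 7 numbers: the opening, from -1 (shut) to 1 (fully open), then the shift along the world's x, y, z scaled (see below), then the turn, a rotation vector about the world's x, y, z scaled (see below). A call has 1 to 20 rows; each row is the pose to reach, as a shift and turn from the pose commanded when the call began; what a row does not reach only later rows make up. The controller multiplies each number of a shift by 0.6 m and each number of a turn by 90 degrees. A row lasts 1/8 s, in which the tool goes at most 62.5 mm and 10.7 degrees, less where a joint would pass 70% of its speed; a pose out of reach is approached as far as the arm can. A call with a number of a shift or a turn outside -1 to 1 is refused whole. A call with a gripper value outside its range is refused whole. The fingers move at their own pace and stop on an object; "force" is the grip in N (left out, the last holds). Time passes only in rows, so rows that repeat a pose let the fingers close. It gives the time, the measured TCP pose, the force, the opening and the grip force at its end, in the units of the state.
- robot.sense(): the state, without advancing time (a new reading comes with each control period).
- robot.read_camera(name): name is "scene" or "top"; returns the picture (420x560x3 uint8, red, green, blue); there is no depth.
- robot.get_calibration(name): a dict with "mtx" (3x3 intrinsics, pixels), "D" ([k1, k2, p1, p2, k3] as OpenCV has them; the pictures are not rectified), "origin" and "orientation" of the camera in the world. Camera axes: x right, y up, looking along -z (the intrinsics and any distortion apply to the point x, -y, -z); pixel columns grow to the right and rows downward; lengths in m; the calibration is good to about 2 mm. A picture is of the moment at which its call begins. get_calibration takes no time and is no camera call.
- robot.job_done(): hands the job in; it is judged then, once.
Trained networks look in the newest picture that a camera, given by its name, has taken for a name from the list of things; names that differ only in an ending like _2 or _b are one class to them, and where a whole thing is asked for, a point or a joint stands for the part that bears it (a point fixed in the world has none). Each returns a list of dicts, best first, with "score" (0 to 1); they miss things now and then, are a little off and sometimes report something else, mostly with a low value. They report only what shows in the picture. A call takes as long as a camera call. They do not tell look-alikes from the thing itself.
- robot.boxes_of(camera, thing): "uv" ([column, row] in pixels, amid what is visible of it).
- robot.tip_of(camera, thing): "uv" ([column, row] in pixels: a listed point, or the origin of a listed thing).
The state is a dict: "clock": time; "joint_pos": joint angles; "joint_vel": joint speeds; "joint_torque": joint torques, N m; "tool_pos": TCP position; "eef_rot": TCP orientation; "contact_force": force on the tool from outside, world axes, zero at the start; "ft_torque": the same for the moment, N m; "grip_width": opening from 0.0 (shut) to 1.0 (fully open); "grip_force": force on a finger pad.
Only numpy, scipy, OpenCV 4.12 (cv2) and the standard library are available. Lean on these libraries where they do the work, as an engineer would, in place of code of your own. Each camera call takes 0.05 s, during which the arm holds its last target. There are 200 camera calls.

## Working session

There is one attempt and no reset: what is moved stays moved. The work goes in short steps, Python scripts to look and compute and a tool call to move; the robot and the scene stay as the last step left them, time stands still between calls to the robot, and variables do not carry over. Pictures are saved under pics/ and viewed, at most 14 in all, crops included, and the job is handed in when it is done.

Besides the shell and the picture viewer there is one more tool, called after "Emit:" by a JSON object that holds its "fn" and its "kwargs", one argument or row to a line. step_arm: Moves the arm, as the interface text tells. Its arguments: {"type":"object","properties":{"series":{"type":"array","items":{"type":"array","items":{"type":"array","items":{"type":"number"}}}},"force":{"type":"number"}},"required":["series"]}

```bash
ls; mkdir -p pics; cat > h.py <<'E'
import numpy as np, cv2
from scipy.spatial.transform import Rotation as R
from bench import robot
def cal(n):
    c=robot.get_calibration(n); q=c["orientation"]
    return np.array(c["mtx"],float),np.array(c["D"],float),np.array(c["origin"],float),R.from_quat([q[1],q[2],q[3],q[0]])
def ray(n,uv):
    K,D,o,r=cal(n); p=cv2.undistortPoints(np.array([[uv]],float),K,D)[0,0]
    d=r.apply([p[0],-p[1],-1.]); return o,d
def at_z(n,uv,z):
    o,d=ray(n,uv); return o+d*(z-o[2])/d[2]
def tri(uvs):
    A=np.zeros((3,3));b=np.zeros(3);L=[]
    for n,uv in uvs.items():
        o,d=ray(n,uv);d=d/np.linalg.norm(d);P=np.eye(3)-np.outer(d,d);A+=P;b+=P@o;L.append((P,o))
    x=np.linalg.solve(A,b); return x,max(np.linalg.norm(P@(x-o)) for P,o in L)
def proj(n,X):
    K,D,o,r=cal(n); c=r.inv().apply(np.atleast_2d(X)-o)*[1,-1,-1]
    return cv2.projectPoints(c,np.zeros(3),np.zeros(3),K,D)[0][:,0]
def save(n,f,crop=None,s=1):
    im=robot.read_camera(n)[...,::-1]
    if crop: im=im[crop[1]:crop[3],crop[0]:crop[2]]
    if s!=1: im=cv2.resize(im,None,fx=s,fy=s,interpolation=cv2.INTER_CUBIC)
    cv2.imwrite("pics/"+f,im)
E
python3 - <<'E'
from h import *
np.set_printoptions(precision=3,suppress=True)
a=robot.read_camera("top");b=robot.read_camera("scene")
cv2.imwrite("pics/top0.png",a[...,::-1]);cv2.imwrite("pics/scene0.png",b[...,::-1])
for n in("top","scene"):
    K,D,o,r=cal(n);print(n,o,r.apply([0,0,-1]),K[0,0],D)
for t in"block ledge hood_tab hood_grip lever lever_tip mat tray balance pan_top pointer mark panjar0 beaker bottle pen".split():
    print(t,*[(n,[(np.round(d["uv"]).tolist(),round(d["score"],2)) for d in robot.tip_of(n,t)[:4]]) for n in("top","scene")])
print(robot.sense())
E
```

```text
pics
top [ 0.423 -0.054  1.05 ] [ 0.12   0.008 -0.993] 483.2751438124527 [-0.081  0.     0.     0.     0.   ]
scene [ 0.771 -0.509  0.961] [-0.268  0.482 -0.834] 487.92666012629917 [-0.146  0.     0.     0.     0.   ]
block ('top', []) ('scene', [([353.0, 164.0], 0.64)])
ledge ('top', [([163.0, 185.0], 0.82)]) ('scene', [([347.0, 171.0], 0.89), ([280.0, 292.0], 0.63)])
hood_tab ('top', [([160.0, 185.0], 0.66)]) ('scene', [([347.0, 168.0], 0.87), ([211.0, 346.0], 0.19)])
hood_grip ('top', [([104.0, 180.0], 0.67)]) ('scene', [([363.0, 115.0], 0.88), ([348.0, 169.0], 0.35), ([348.0, 167.0], 0.15)])
lever ('top', [([160.0, 320.0], 0.68), ([368.0, 313.0], 0.61), ([258.0, 199.0], 0.58), ([269.0, 110.0], 0.58)]) ('scene', [([147.0, 280.0], 0.65), ([249.0, 146.0], 0.63), ([305.0, 247.0], 0.56)])
lever_tip ('top', [([148.0, 286.0], 0.88), ([408.0, 210.0], 0.73), ([254.0, 234.0], 0.64), ([402.0, 339.0], 0.62)]) ('scene', [([106.0, 301.0], 0.92), ([276.0, 147.0], 0.84), ([274.0, 230.0], 0.64), ([353.0, 165.0], 0.39)])
mat ('top', [([251.0, 218.0], 0.66), ([105.0, 177.0], 0.16)]) ('scene', [([29
[... 716 characters left out ...]
ene', [([343.0, 353.0], 0.57)])
bottle ('top', [([201.0, 103.0], 0.8)]) ('scene', [([408.0, 248.0], 0.88), ([183.0, 349.0], 0.38)])
pen ('top', [([271.0, 110.0], 0.76)]) ('scene', [([381.0, 294.0], 0.89)])
{'clock': 1.7, 'joint_pos': array([-1.261,  0.321, -0.07 ,  1.45 ,  0.023,  1.371, -0.057]), 'joint_vel': array([-0.   , -0.   , -0.002, -0.   , -0.   , -0.002,  0.   ]), 'joint_torque': array([ -0.   , -49.337,  -0.382, -31.457,   0.013,   0.001,   0.   ]), 'tool_pos': array([0.19 , 0.622, 0.253]), 'eef_rot': array([0.   , 0.147, 0.989, 0.   ]), 'contact_force': array([0.064, 0.119, 0.008]), 'ft_torque': array([-0.012, -0.051, -0.046]), 'grip_force': 0.0, 'grip_width': 1.0021570237733117}
```

View pics/top0.png

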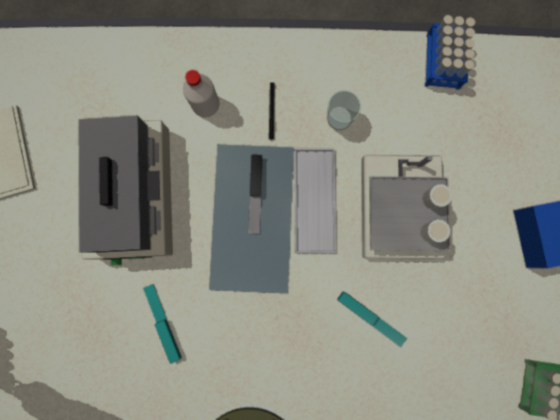

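View pics/scene0.png

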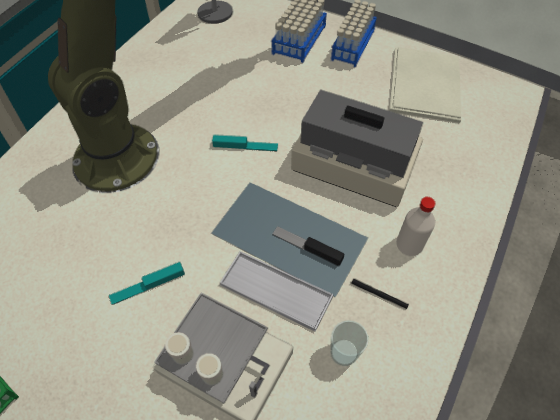

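Top view: the hood and block are at (125,185), with the tab facing the mat. The mat is at (252,218), the tray at (315,201), and the balance at (410,215) with 2 pan jars. Lever candidates in the top view are black handle/steel blade (256,195), turquoise (162,325) and turquoise (370,318). The pen at (271,110) is also black. I choose the black-handled one with the steel blade on the mat, and I'll check it in a crop.

```bash
python3 - <<'E'
from h import *
np.set_printoptions(precision=4,suppress=True)
a=cv2.imread("pics/top0.png");b=cv2.imread("pics/scene0.png")
def c(im,x,y,w,h): return cv2.resize(im[y:y+h,x:x+w],(w*4,h*4),interpolation=cv2.INTER_CUBIC)
A=c(a,72,108,100,150);B=c(b,268,222,100,75);C=c(b,288,90,100,75);
cv2.imwrite("pics/crop1.png",np.hstack([A,np.vstack([B,c(a,225,145,100,75)])]))
cv2.imwrite("pics/crop2.png",c(b,285,85,145,120))
for t,u,v in[("ledge",(163,185),(347,171)),("tab",(160,185),(347,168)),("grip",(104,180),(363,115)),("tip",(254,234),(274,230)),("tray",(314,201),(277,290)),("pan",(411,214),(208,346)),("mark",(405,163),(261,374)),("pointer",(410,163),(263,374)),("bottle",(201,103),(408,248)),("beaker",(338,118),(343,353)),("mat",(251,218),(291,236))]:
    print(t,*tri({"top":u,"scene":v}))
# lever: segment dark handle on the mat, and blade
hsv=cv2.cvtColor(a,cv2.COLOR_BGR2HSV)
m=np.zeros(a.shape[:2],np.uint8);m[148:205,240:272]=(a.max(2)[148:205,240:272]<45)*255
n,l,s,ce=cv2.connectedComponentsWithStats(m);i=1+s[1:,4].argmax();print("handle",s[i],cv2.minAreaRect(np.argwhere(l==i)[:,::-1].astype(np.float32)))
E
```

```text
ledge [0.5677 0.1893 0.0697] 0.00033673374846985
tab [0.566  0.1936 0.0756] 0.0011979697067954693
grip [0.5583 0.2737 0.175 ] 0.0016935201474569989
tip [0.475  0.0029 0.0002] 0.0002958755498189053
tray [ 0.5518 -0.1256 -0.0041] 0.002085127433600708
pan [ 0.5164 -0.3191  0.0794] 0.0015126030793987078
mark [ 0.6253 -0.3127  0.0606] 0.0011623080275067015
pointer [ 0.6268 -0.3168  0.0739] 0.0037121271061502123
bottle [ 0.7714  0.132  -0.0304] 0.006392400505698963
beaker [ 0.7392 -0.1803 -0.0088] 0.0016701457257282512
mat [ 0.5124  0.0123 -0.0112] 0.0024258826353952857
handle [252 155  10  27 206] ((256.5, 168.0), (26.0, 9.0), 90.0)
```

View pics/crop1.png

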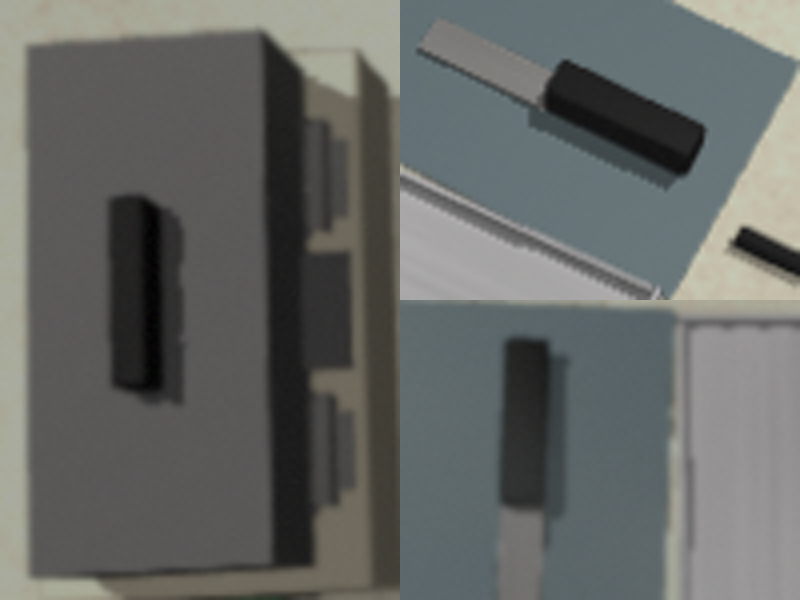

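View pics/crop2.png

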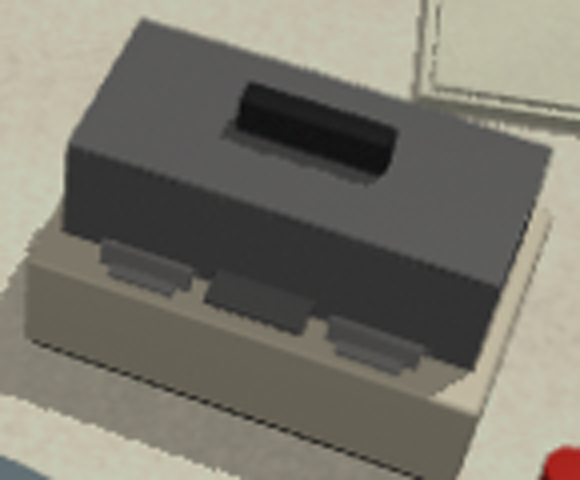

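Crop 1 confirms the chosen lever: black handle, steel blade, tip towards the robot (−x). Next I'll fit the poses of the block, lever, tray and balance from corners.

```bash
cat >> h.py <<'E'
from scipy.optimize import least_squares
def fit(obs,x0,z=0,free_z=False):
    # obs: list of (cam,uv,local point mm)
    def res(p):
        r=[]
        for n in("top","scene"):
            o=[q for q in obs if q[0]==n]
            if not o: continue
            X=R.from_euler("z",p[2]).apply(np.array([q[2] for q in o])/1e3)+[p[0],p[1],z]
            r.append((proj(n,X)-np.array([q[1] for q in o],float)).ravel())
        return np.concatenate(r)
    s=least_squares(res,x0,loss="soft_l1"); return s.x,np.round(res(s.x),1)
E
python3 - <<'E'
from h import *
np.set_printoptions(precision=4,suppress=True)
T,S="top","scene"
o=[(T,(79,119.25),(128,58,160)),(T,(137.5,115.5),(128,-58,160)),(T,(140,248.75),(-128,-58,160)),(T,(79,251.75),(-128,58,160)),
(T,(161.25,120.5),(140,-86,84)),(T,(165.25,254.25),(-140,-86,84)),
(S,(320.75,89.5),(-128,58,160)),(S,(302,122),(-128,-58,160)),(S,(410,156.25),(128,-58,160)),(S,(423,122),(128,58,160)),(S,(292,148.75),(-140,-86,84)),(S,(404.5,188.25),(140,-86,84)),(S,(293,170),(-140,-86,0))]
p,r=fit(o,[.56,.27,0]);print("block",p,r)
o=[(T,(251.25,154.5),(-85,12,26)),(T,(262.5,154.5),(-85,-12,26)),(T,(249.5,197),(5,12,26)),(T,(261.25,197),(5,-12,26))]
# lever x towards -world x: yaw ~pi ; world left(+y) = lever -y
o=[(n,u,(q[0],-q[1],q[2])) for n,u,q in o]+[(S,(277.25,226.5),(85,-12,5)),(S,(271.75,234.5),(85,12,5)),(S,(344.25,253.25),(-85,12,26))]
p,r=fit(o,[.55,0,3.14],z=.003);print("lever",p,r)
E
python3 - <<'E'
import cv2,numpy as np
a=cv2.imread("pics/top0.png");b=cv2.imread("pics/scene0.png")
A=cv2.resize(a[140:300,205:345],None,fx=2.5,fy=2.5,interpolation=cv2.INTER_CUBIC);A2=cv2.resize(a[145:265,355:455],None,fx=4,fy=4,interpolation=cv2.INTER_CUBIC)
c=np.zeros((480,800,3),np.uint8);c[:400,:350]=A;c[:480,360:760]=A2
cv2.imwrite("pics/crop3.png",c)
cv2.imwrite("pics/crop4.png",cv2.resize(b[285:420,150:340],None,fx=4,fy=4,interpolation=cv2.INTER_CUBIC))
E
```

```text
block [0.5589 0.2716 0.0756] [-0.3 -1.2  0.3 -1.3  0.2 -0.4 -0.  -0.4  0.4 -2.  -0.3  0.2 -0.8 -1.2
 -0.8 -2.2 -0.1 -0.4  0.1 -1.  -1.2 -0.1 -0.1 -0.2 -2.9  0.8]
lever [0.5602 0.0001 3.1595] [-0.9 -0.4 -1.  -0.4  0.4 -1.5 -0.1 -1.4 -1.8 -0.7 -1.2 -0.8 -4.6  6.6]
```

View pics/crop3.png

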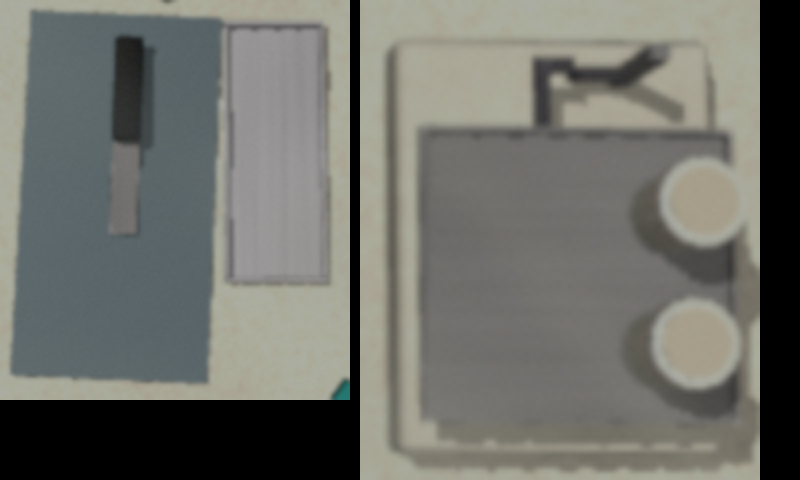

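View pics/crop4.png

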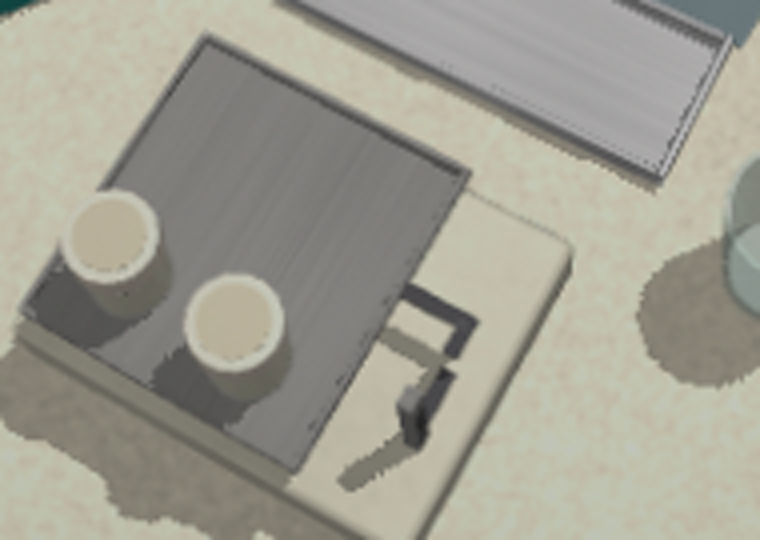

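```bash
python3 - <<'E'
from h import *
np.set_printoptions(precision=4,suppress=True)
T,S="top","scene"
o=[(T,(251.25,154.5),(-85,-12,26)),(T,(262.5,154.5),(-85,12,26)),(T,(249.5,197),(5,-12,26)),(T,(261.25,197),(5,12,26)),(S,(277.25,226.5),(85,-12,5)),(S,(271.75,234.5),(85,12,5)),(T,(254,234),(85,0,5))]
p,r=fit(o,[.55,0,3.14],z=.003);print("lever",p,r)
p,r=fit([(T,(217,144.8),(160,85,3)),(T,(293.4,148),(160,-85,3)),(T,(288.2,292.8),(-160,-85,3)),(T,(209.8,290),(-160,85,3))],[.51,0,0]);print("mat",p,r)
p,r=fit([(T,(294.6,149.2),(114,44,14)),(T,(334.2,150),(114,-44,14)),(T,(336.6,253.2),(-114,-44,14)),(T,(295.4,253.2),(-114,44,14))],[.55,-.12,0]);print("tray",p,r)
c=[(T,(369.5,177.5),(75,80)),(T,(448,178),(75,-80)),(T,(370,249.5),(-75,80)),(S,(201.25,294.25),(-75,80)),(S,(267,328.25),(75,80)),(S,(224.25,402.5),(75,-80)),(S,(155.5,363),(-75,-80))]
for z in(70,75,80,85,90,95,100):
    p,r=fit([(n,u,(*q,z)) for n,u,q in c],[.516,-.32,0]);print("pan",z,p,round(float((r**2).sum()),1))
for z in (.08,.085,.09): print([at_z(T,u,z+.06)[:2] for u in((440.5,195.5),(439.25,231))])
for u,v in[((440.5,195.5),(208.6,365.6)),((439.25,231),(177,344))]: print("cap",tri({T:u,S:v}))
E
```

```text
lever [0.5597 0.0003 3.1336] [ 0.1 -0.3 -0.1  0.   0.3 -1.4 -0.2 -1.   0.6 -0.1 -1.4 -1.5 -1.  -1.8]
mat [ 0.5101  0.0078 -0.0157] [-0.1 -0.5  0.1 -1.   0.4  0.8 -0.5  0.5]
tray [ 0.5488 -0.1283  0.0257] [-0.2 -0.2  0.4 -1.2 -0.   0.4 -0.1  0.6]
pan 70 [ 0.5188 -0.3147  0.0097] 9.4
pan 75 [ 0.5195 -0.3152  0.0097] 5.8
pan 80 [ 0.5202 -0.3154  0.0112] 11.1
pan 85 [ 0.521  -0.3155  0.0154] 26.3
pan 90 [ 0.5216 -0.3156  0.0202] 49.0
pan 95 [ 0.5222 -0.3159  0.0246] 81.1
pan 100 [ 0.5227 -0.3163  0.0289] 121.7
[array([ 0.5484, -0.3592]), array([ 0.4804, -0.3556])]
[array([ 0.5477, -0.3575]), array([ 0.4801, -0.3539])]
[array([ 0.547 , -0.3558]), array([ 0.4797, -0.3522])]
cap (array([ 0.5499, -0.361 ,  0.1331]), np.float64(0.0008124214294776583))
cap (array([ 0.4813, -0.3565,  0.1354]), np.float64(0.0008140464044848016))
```

Emit:
{"fn": "step_arm", "kwargs": {
  "series": [
    [[1,0.517,-0.703,0,0,0,0.182],[1,0.517,-0.703,0,0,0,0.182],[1,0.517,-0.703,0,0,0,0.182],[1,0.517,-0.703,0,0,0,0.182],[1,0.517,-0.703,0,0,0,0.182],[1,0.517,-0.703,0,0,0,0.182],[1,0.517,-0.703,0,0,0,0.182],[1,0.517,-0.703,0,0,0,0.182],[1,0.517,-0.703,0,0,0,0.182],[1,0.517,-0.703,0,0,0,0.182],[1,0.517,-0.703,0,0,0,0.182],[1,0.517,-0.703,0,0,0,0.182]]
  ],
  "force": 80
}}

```text
clock: 3.2
tool_pos: [0.4987, 0.2019, 0.2533]
eef_rot: [-0.0, 0.003, 1.0, 0.0]
contact_force: [-0.1, -0.8, -0.3]
grip_width: 1.004
grip_force: 0.0
```

Emit:
{"fn": "step_arm", "kwargs": {
  "series": [
    [[0.4,0.167,-0.333,-0.2,0,0,0],[0.4,0.167,-0.333,-0.2,0,0,0],[0.4,0.167,-0.333,-0.2,0,0,0],[0.4,0.167,-0.333,-0.2,0,0,0],[0.4,0.167,-0.333,-0.2,0,0,0],[0.4,0.167,-0.333,-0.2,0,0,0]]
  ]
}}

```text
clock: 3.95
tool_pos: [0.5997, 0.0017, 0.1331]
eef_rot: [-0.0, 0.004, 1.0, 0.0]
contact_force: [-0.1, 0.1, 0.0]
grip_width: 0.701
grip_force: 0.0
```

```bash
python3 - <<'E'
from h import *
save("scene","s1.png",(200,100,400,250),4)
print(robot.tip_of("scene","lever_tip")[:3], robot.sense()["tool_pos"])
E
```

```text
[{'uv': [278.7, 148.2], 'score': 0.76}, {'uv': [109.7, 300.9], 'score': 0.68}, {'uv': [273.7, 229.6], 'score': 0.66}] [0.60006429 0.00299256 0.13408359]
```

View pics/s1.png

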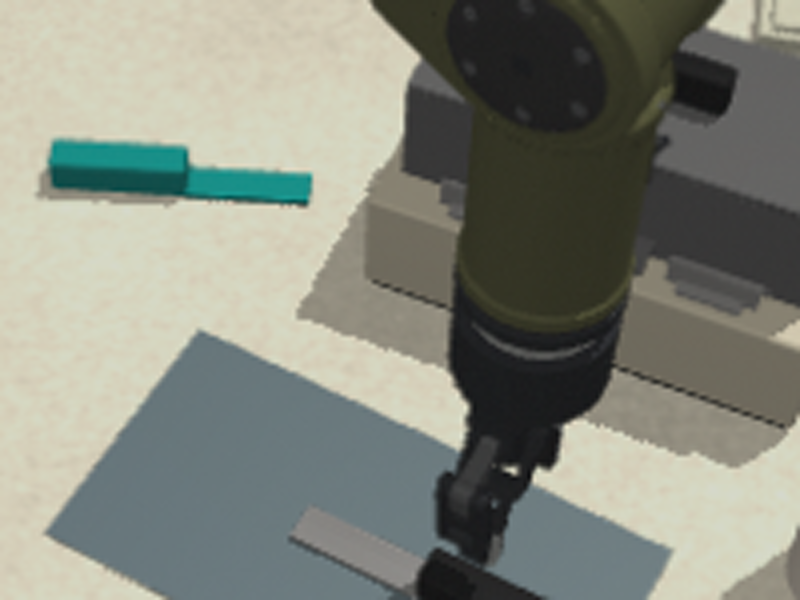

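Picture s1: the lever is unmoved (tip at scene (274,230)), with the fingers above its handle. Descending and gripping.

Emit:
{"fn": "step_arm", "kwargs": {
  "series": [
    [[0.2,0,-0.003,-0.08,0,0,0],[0.2,0,-0.003,-0.14,0,0,0],[0.2,0,-0.003,-0.173,0,0,0],[0.2,0,-0.003,-0.173,0,0,0],[0.2,0,-0.003,-0.173,0,0,0],[-1,0,-0.003,-0.173,0,0,0],[-1,0,-0.003,-0.173,0,0,0],[-1,0,-0.003,-0.173,0,0,0],[-1,0,-0.003,-0.173,0,0,0],[-1,0,-0.003,-0.173,0,0,0],[-1,0,-0.003,-0.173,0,0,0]]
  ],
  "force": 80
}}

```text
clock: 5.42
tool_pos: [0.6012, -0.0015, 0.0313]
eef_rot: [0.001, 0.005, 1.0, 0.0]
contact_force: [-1.2, 1.0, 5.2]
grip_width: 0.262
grip_force: 81.2
```

Emit:
{"fn": "step_arm", "kwargs": {
  "series": [
    [[-1,0,0,0.06,0,0,0],[-1,0,0,0.13,0,0,0],[-1,0,0,0.2,0,0,0],[-1,-0.04,0.03,0.2,0,0,-0.12],[-1,-0.04,0.03,0.2,0,0,-0.24],[-1,-0.04,0.03,0.2,0,0,-0.36],[-1,-0.04,0.03,0.2,0,0,-0.48],[-1,-0.04,0.03,0.2,0,0,-0.6],[-1,-0.04,0.03,0.2,0,0,-0.72],[-1,-0.04,0.03,0.2,0,0,-0.84],[-1,-0.04,0.03,0.2,0,0,-0.947],[-1,-0.04,0.03,0.2,0,0,-0.947],[-1,-0.04,0.03,0.2,0,0,-0.947],[-1,-0.04,0.03,0.2,0,0,-0.947],[-1,-0.04,0.03,0.2,0,0,-0.947]]
  ]
}}

```text
clock: 7.3
tool_pos: [0.5759, 0.0163, 0.1496]
eef_rot: [0.0, 0.68, 0.733, 0.0]
contact_force: [-0.2, 0.2, -1.0]
grip_width: 0.261
grip_force: 80.2
```

```bash
python3 - <<'E'
from h import *
np.set_printoptions(precision=4,suppress=True)
a=robot.read_camera("top");b=robot.read_camera("scene")
A=cv2.resize(a[150:300,120:270],None,fx=2.6,fy=2.6,interpolation=cv2.INTER_CUBIC);B=cv2.resize(b[100:250,260:410],None,fx=2.6,fy=2.6,interpolation=cv2.INTER_CUBIC)
cv2.imwrite("pics/m1.png",np.hstack([A,B])[...,::-1])
for n in("top","scene"): print(robot.tip_of(n,"lever_tip")[:4])
for i in range(3):
  s=robot.sense();print(s["tool_pos"],s["eef_rot"],s["contact_force"]); robot.read_camera("top")
E
```

```text
[{'uv': [402.2, 339.7], 'score': 0.86}, {'uv': [147.7, 284.9], 'score': 0.37}]
[{'uv': [278.6, 146.5], 'score': 0.97}, {'uv': [106.0, 300.9], 'score': 0.85}]
[0.5759 0.0164 0.1496] [0.     0.6806 0.7326 0.    ] [-0.1067 -0.1846 -1.6722]
[0.5759 0.0164 0.1496] [0.     0.6806 0.7327 0.    ] [-0.3954 -0.3799 -1.7635]
[0.5759 0.0164 0.1496] [0.0001 0.6806 0.7326 0.    ] [ 0.1901 -0.5475 -1.374 ]
```

View pics/m1.png

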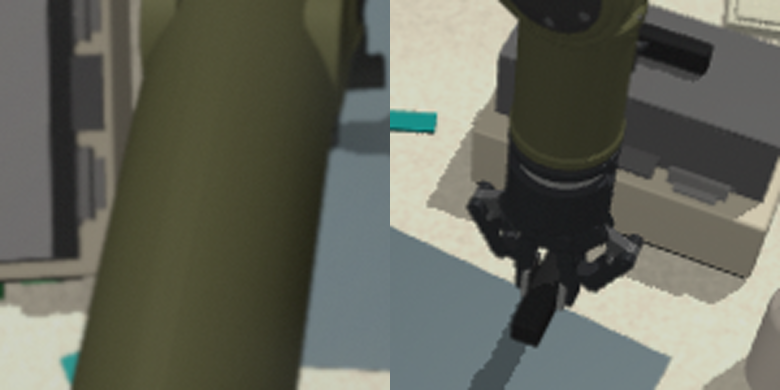

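Emit:
{"fn": "step_arm", "kwargs": {
  "series": [
    [[-1,0,0,-0.059,0,0,0],[-1,0,0,-0.059,0,0,0],[-1,-0.002,0.04,-0.059,0,0,0],[-1,-0.002,0.065,-0.059,0,0,0],[-1,-0.002,0.073,-0.059,0,0,0],[-1,-0.002,0.073,-0.059,0,0,0]]
  ]
}}

```text
clock: 8.4
tool_pos: [0.5749, 0.0602, 0.1145]
eef_rot: [0.0, 0.68, 0.733, 0.0]
contact_force: [0.1, -0.2, -1.2]
grip_width: 0.26
grip_force: 80.2
```

Emit:
{"fn": "step_arm", "kwargs": {
  "series": [
    [[-1,0,0.007,0,0,0,0],[-1,0,0.014,0,0,0,0],[-1,-0.001,0.02,0,0,0,0],[-1,-0.002,0.027,0,0,0,0],[-1,-0.003,0.034,0,0,0,0],[-1,-0.003,0.04,0,0,0,0],[-1,-0.003,0.04,0,0,0,0]]
  ]
}}

```text
clock: 9.28
tool_pos: [0.5729, 0.0847, 0.1141]
eef_rot: [0.0, 0.68, 0.733, 0.0]
contact_force: [0.3, -0.3, -2.0]
grip_width: 0.26
grip_force: 80.2
```

```bash
python3 - <<'E'
from h import *
np.set_printoptions(precision=4,suppress=True)
s=robot.sense();print(s["tool_pos"],s["eef_rot"],s["contact_force"],s["ft_torque"])
d=np.array([-.0755,.997,0]);e=s["tool_pos"]-.045*d+[0,0,-.002];print(proj("scene",[e,e+[0,0,-.026]]),proj("top",[e]))
save("scene","ins.png",(280,110,400,230),5)
E
```

```text
[0.5729 0.0847 0.1141] [0.     0.6804 0.7328 0.    ] [ 0.3495 -0.3492 -2.0152] [-0.078  -0.0038 -0.0417]
[[323.9746 208.7148]
 [323.0548 215.5061]] [[233.5687 179.0768]]
```

View pics/ins.png

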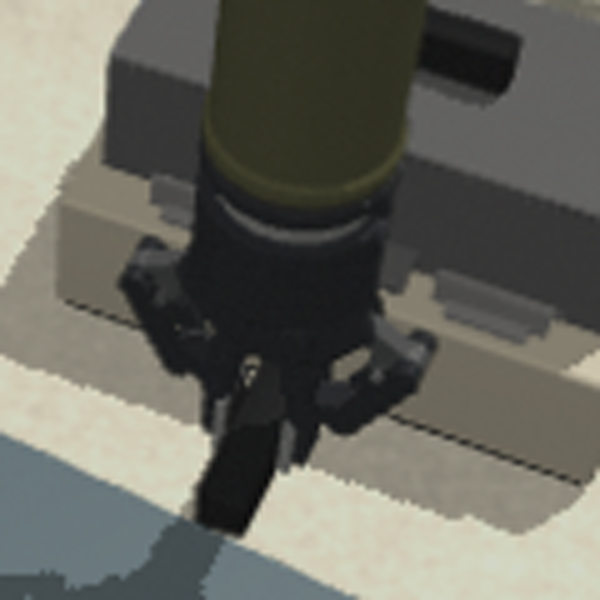

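Picture ins: the handle end is at crop (220,530), matching its predicted (215,527). There is no contact force, so the tip is about 24 mm under the tab. Now prying about the ledge.

Emit:
{"fn": "step_arm", "kwargs": {
  "series": [
    [[-1,0,0,-0.0025,0,0,0],[-1,0,-0.0035,-0.0173,0.055,0.004,0],[-1,0,-0.0057,-0.0325,0.111,0.008,0],[-1,0,-0.0063,-0.0478,0.166,0.0126,0],[-1,0,-0.0063,-0.0478,0.166,0.0126,0],[-1,0,-0.0063,-0.0478,0.166,0.0126,0]]
  ]
}}

```text
clock: 10.07
tool_pos: [0.5729, 0.0784, 0.0852]
eef_rot: [-0.094, 0.675, 0.726, 0.087]
contact_force: [-0.4, -5.0, -3.2]
grip_width: 0.261
grip_force: 80.3
```

Emit:
{"fn": "step_arm", "kwargs": {
  "series": [
    [[-1,0,0,-0.0154,0.055,0.004,0],[-1,0,0.0028,-0.0337,0.122,0.009,0],[-1,0,0.0028,-0.0337,0.122,0.009,0],[-1,0,0.0028,-0.0337,0.122,0.009,0],[-1,0,0.0028,-0.0337,0.122,0.009,0]]
  ]
}}

```text
clock: 10.7
tool_pos: [0.5735, 0.0839, 0.0664]
eef_rot: [-0.164, 0.662, 0.715, 0.153]
contact_force: [0.4, -0.2, -0.7]
grip_width: 0.26
grip_force: 80.3
```

```bash
python3 - <<'E'
from h import *
np.set_printoptions(precision=4,suppress=True)
s=robot.sense();print(s["tool_pos"],s["eef_rot"],s["contact_force"],s["ft_torque"])
b=robot.read_camera("scene");cv2.imwrite("pics/pry.png",b[...,::-1])
a=cv2.imread("pics/ins.png");A=a;B=cv2.resize(b[110:230,280:400,::-1],(600,600),interpolation=cv2.INTER_CUBIC)
cv2.imwrite("pics/pry2.png",cv2.resize(np.hstack([A,B]),(800,400)))
E
```

```text
[0.5735 0.0839 0.0664] [-0.1644  0.6622  0.7149  0.1532] [ 0.3904 -0.1877 -0.6948] [-0.6159 -0.0971  0.0483]
```

View pics/pry2.png

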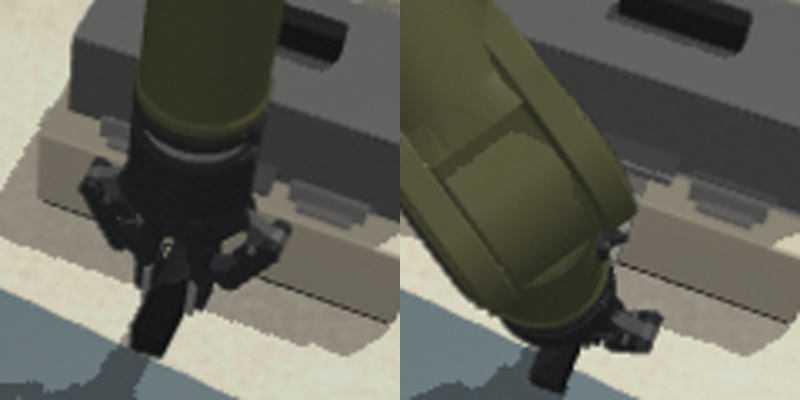

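The force rose to 5 N and then fell to 0 as the clips let go, and the right clip now stands clear of the hood's lower edge (pry2). Withdrawing the lever and levelling it.

Emit:
{"fn": "step_arm", "kwargs": {
  "series": [
    [[-1,0.003,-0.03,0,0,0,0],[-1,0.006,-0.07,0,0,0,0],[-1,0.008,-0.11,0,0,0,0],[-1,0.008,-0.11,0.03,-0.1,-0.0076,0],[-1,0.008,-0.13,0.08,-0.2,-0.015,0],[-1,0.008,-0.15,0.15,-0.288,-0.0218,0],[-1,0.008,-0.2,0.15,-0.288,-0.0218,0],[-1,0.008,-0.25,0.15,-0.288,-0.0218,0],[-1,0.008,-0.3,0.15,-0.288,-0.0218,0],[-1,0.008,-0.35,0.15,-0.288,-0.0218,0],[-1,0.008,-0.35,0.15,-0.288,-0.0218,0]]
  ]
}}

```text
clock: 12.12
tool_pos: [0.5765, -0.1337, 0.1555]
eef_rot: [0.001, 0.684, 0.73, -0.001]
contact_force: [-1.0, 0.8, -0.5]
grip_width: 0.26
grip_force: 80.3
```

```bash
python3 - <<'E'
from h import *
np.set_printoptions(precision=4,suppress=True)
s=robot.sense();print(s["tool_pos"],s["eef_rot"],s["contact_force"],s["ft_torque"])
save("scene","sprung.png",(200,80,430,250),3.4)
for t in("hood_tab","hood_grip","lever_tip"):
  u={}
  for n in("top","scene"):
    d=robot.tip_of(n,t); print(t,n,[(x["uv"],round(x["score"],2)) for x in d[:3]])
    if d:u[n]=d[0]["uv"]
  if len(u)==2: print(tri(u))
E
```

```text
[ 0.5765 -0.1337  0.1555] [ 0.0006  0.6836  0.7299 -0.0009] [-1.0407  0.8119 -0.5319] [-0.0503  0.017  -0.0578]
hood_tab top [([161.4, 184.2], 0.87)]
hood_tab scene [([350.3, 162.4], 0.64)]
(array([0.5682, 0.1873, 0.102 ]), np.float64(0.004055971212430848))
hood_grip top [([102.8, 176.8], 0.85), ([270.1, 111.1], 0.49)]
hood_grip scene [([366.4, 106.4], 0.68)]
(array([0.5615, 0.2657, 0.2087]), np.float64(0.0015073930759496854))
lever_tip top [([145.4, 282.9], 0.42)]
lever_tip scene [([108.9, 298.6], 0.69), ([312.6, 219.7], 0.67), ([292.2, 251.7], 0.26)]
(array([ 0.4351, -0.1608,  0.4877]), np.float64(0.2555617112473207))
```

View pics/sprung.png

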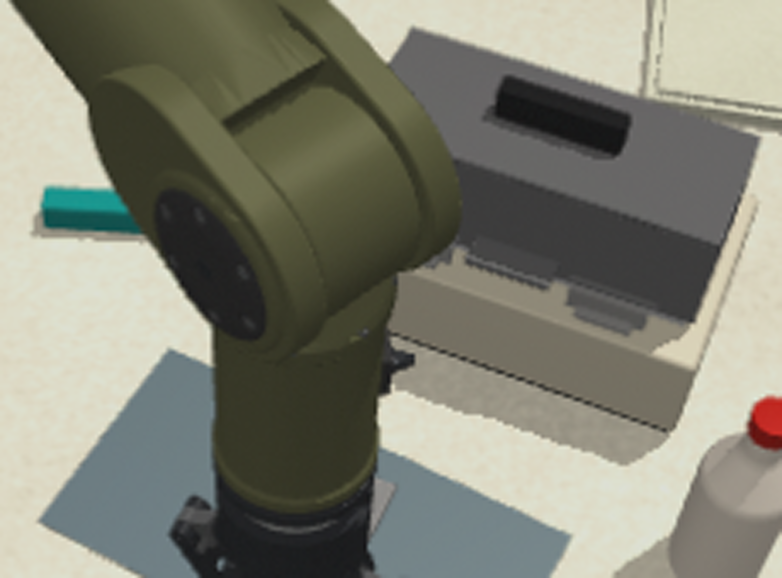

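The hood is sprung: the tab is at z≈0.102, and the clips are free in the picture. Lever to the tray.

Emit:
{"fn": "step_arm", "kwargs": {
  "series": [
    [[-1,0.02,0.01,0,0,0,0.12],[-1,0.02,0.01,0,0,0,0.24],[-1,0.02,0.01,0,0,0,0.36],[-1,0.02,0.01,0,0,0,0.48],[-1,0.02,0.01,0,0,0,0.6],[-1,0.02,0.01,0,0,0,0.72],[-1,0.02,0.01,0,0,0,0.84],[-1,0.02,0.01,-0.05,0,0,0.975],[-1,0.02,0.01,-0.1,0,0,0.975],[-1,0.02,0.01,-0.1,0,0,0.975],[-1,0.02,0.01,-0.1,0,0,0.975]]
  ]
}}

```text
clock: 13.85
tool_pos: [0.5905, -0.1218, 0.0963]
eef_rot: [0.001, -0.017, 1.0, 0.0]
contact_force: [0.9, 0.3, -0.9]
grip_width: 0.263
grip_force: 80.2
```

```bash
python3 - <<'E'
from h import *
np.set_printoptions(precision=4,suppress=True)
s=robot.sense();print(s["tool_pos"],s["eef_rot"])
d=R.from_quat(np.roll(s["eef_rot"],-1)).as_matrix();print(d)
for n in("top","scene"):
  robot.read_camera(n);print([(x["uv"],round(x["score"],2)) for x in robot.tip_of(n,"lever_tip")[:4]])
t=s["tool_pos"]+[-.125,-.003,-.0255];print(proj("top",[t]),proj("scene",[t]))
E
```

```text
[ 0.5905 -0.1218  0.0963] [ 0.0007 -0.0171  0.9999  0.    ]
[[-0.9994 -0.0341  0.0014]
 [-0.0341  0.9994  0.0001]
 [-0.0014  0.0001 -1.    ]]
[([146.1, 283.7], 0.8)]
[([109.5, 302.1], 0.89), ([241.2, 255.0], 0.84)]
[[315.0849 238.1661]] [[239.5777 256.2561]]
```

Emit:
{"fn": "step_arm", "kwargs": {
  "series": [
    [[-1,-0.003,-0.009,-0.04,0,0,0],[-1,-0.003,-0.009,-0.08,0,0,0],[-1,-0.003,-0.009,-0.1,0,0,0],[-1,-0.003,-0.009,-0.104,0,0,0],[-1,-0.003,-0.009,-0.104,0,0,0],[-0.1,-0.003,-0.009,-0.104,0,0,0],[-0.1,-0.003,-0.009,-0.104,0,0,0],[-0.1,-0.003,-0.009,-0.104,0,0,0],[-0.1,-0.003,-0.009,-0.104,0,0,0],[-0.1,-0.003,-0.009,-0.05,0,0,0],[-0.1,-0.003,-0.009,0.05,0,0,0],[-0.1,-0.003,-0.009,0.15,0,0,0]]
  ]
}}

```text
clock: 15.55
tool_pos: [0.5875, -0.1273, 0.1866]
eef_rot: [-0.0, -0.017, 1.0, 0.0]
contact_force: [0.4, -0.5, 0.3]
grip_width: 0.449
grip_force: 0.0
```

```bash
python3 - <<'E'
from h import *
np.set_printoptions(precision=4,suppress=True)
a=robot.read_camera("top")[...,::-1];b=robot.read_camera("scene")[...,::-1]
def c(im,x,y,w,h,f): return cv2.resize(im[y:y+h,x:x+w],None,fx=f,fy=f,interpolation=cv2.INTER_CUBIC)
A=c(a,72,108,100,150,4);B=c(b,300,80,130,100,3);C=c(a,280,140,130,100,3)
im=np.zeros((600,790,3),np.uint8);im[:600,:400]=A;im[:300,400:790]=B;im[300:600,400:790]=C
cv2.imwrite("pics/h2.png",im)
E
```

```text
(no output)
```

View pics/h2.png

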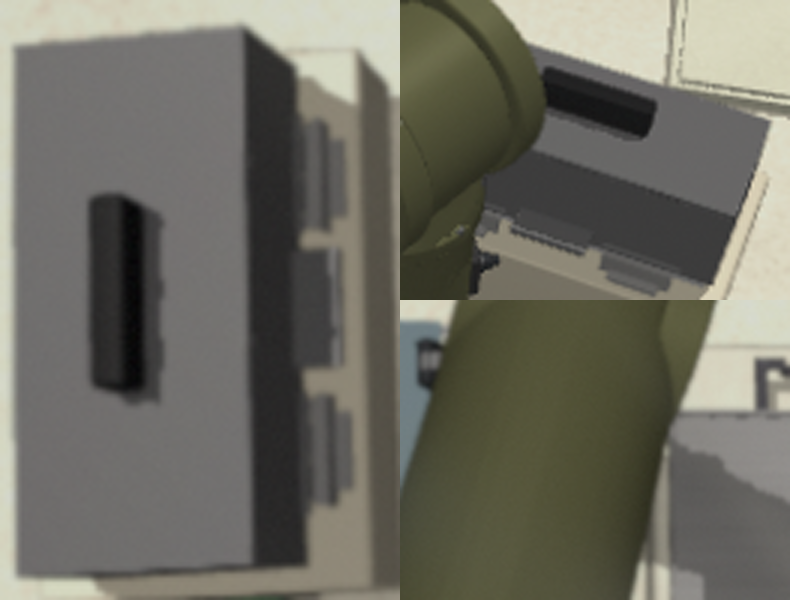

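h2 shows the grip's top face centred at about (98.7,181), roughly 8 mm further +y than when clipped. That fits a hood tilted by 4°. Going above it.

Emit:
{"fn": "step_arm", "kwargs": {
  "series": [
    [[0.4,0,0,0.1,0,0,0],[0.4,0,0.1,0.15,0,0,0.026],[0.4,-0.02,0.2,0.15,0,0,0.026],[0.4,-0.03,0.3,0.15,-0.01,0,0.026],[0.4,-0.04,0.4,0.15,-0.02,0,0.026],[0.4,-0.0485,0.5,0.15,-0.03,0,0.026],[0.4,-0.0485,0.6,0.15,-0.0454,-0.0034,0.026],[0.4,-0.0485,0.684,0.13,-0.0454,-0.0034,0.026],[0.4,-0.0485,0.684,0.13,-0.0454,-0.0034,0.026],[0.4,-0.0485,0.684,0.13,-0.0454,-0.0034,0.026],[0.4,-0.0485,0.684,0.13,-0.0454,-0.0034,0.026]]
  ],
  "force": 60
}}

```text
clock: 17.02
tool_pos: [0.5596, 0.281, 0.2636]
eef_rot: [0.002, -0.036, 0.999, -0.036]
contact_force: [0.0, -0.0, 0.5]
grip_width: 0.7
grip_force: 0.0
```

```bash
python3 - <<'E'
from h import *
np.set_printoptions(precision=4,suppress=True)
s=robot.sense();print(s["tool_pos"]);print(R.from_quat(np.roll(s["eef_rot"],-1)).as_matrix())
print(at_z("top",(98.7,181),.189))
# check the lever in the tray by the network and colours
robot.read_camera("scene");robot.read_camera("top")
for n in("top","scene"): print(n,[(x["uv"],round(x["score"],2)) for x in robot.tip_of(n,"lever_tip")[:4]])
E
```

```text
[0.5596 0.281  0.2636]
[[-0.9974 -0.0717  0.0073]
 [-0.072   0.9949 -0.0712]
 [-0.0021 -0.0716 -0.9974]]
[0.5555 0.2793 0.189 ]
top [([401.8, 340.9], 0.85), ([316.6, 238.2], 0.74), ([147.0, 286.4], 0.74)]
scene [([278.1, 147.0], 0.94), ([240.5, 271.3], 0.6), ([109.5, 298.3], 0.57)]
```

Emit:
{"fn": "step_arm", "kwargs": {
  "series": [
    [[0.4,-0.004,0.004,-0.05,0,0,0],[0.4,-0.004,0,-0.1,0,0,0],[0.4,-0.004,-0.003,-0.1227,0,0,0],[0.4,-0.004,-0.003,-0.1227,0,0,0],[-1,-0.004,-0.003,-0.1227,0,0,0],[-1,-0.004,-0.003,-0.1227,0,0,0],[-1,-0.004,-0.003,-0.1227,0,0,0],[-1,-0.004,-0.003,-0.1227,0,0,0],[-1,-0.004,-0.003,-0.1227,0,0,0],[-1,-0.004,-0.003,-0.1227,0,0,0]]
  ],
  "force": 60
}}

```text
clock: 18.48
tool_pos: [0.5571, 0.2808, 0.1908]
eef_rot: [0.003, -0.037, 0.999, -0.035]
contact_force: [0.4, -3.1, 4.9]
grip_width: 0.201
grip_force: 62.3
```

Emit:
{"fn": "step_arm", "kwargs": {
  "series": [
    [[-1,0,0,0.02,0,0,0],[-1,0,0,0.05,0,0,0],[-1,0,0,0.1,0.02,0.0015,0],[-1,0,0,0.167,0.0454,0.0034,0],[-1,0,0,0.167,0.0454,0.0034,0],[-1,-0.01,-0.05,0.167,0.0454,0.0034,0],[-1,-0.03,-0.12,0.167,0.0454,0.0034,-0.02],[-1,-0.05,-0.2,0.167,0.0454,0.0034,-0.058],[-1,-0.07,-0.28,0.167,0.0454,0.0034,-0.058],[-1,-0.078,-0.36,0.167,0.0454,0.0034,-0.058],[-1,-0.078,-0.43,0.167,0.0454,0.0034,-0.058],[-1,-0.078,-0.43,0.167,0.0454,0.0034,-0.058],[-1,-0.078,-0.43,0.167,0.0454,0.0034,-0.058]]
  ]
}}

```text
clock: 20.1
tool_pos: [0.5091, 0.0242, 0.2891]
eef_rot: [-0.002, 0.008, 1.0, 0.0]
contact_force: [-0.2, 0.4, -2.1]
grip_width: 0.199
grip_force: 61.2
```

```bash
python3 - <<'E'
from h import *
np.set_printoptions(precision=4,suppress=True)
s=robot.sense();print(s["tool_pos"],s["contact_force"]);print(R.from_quat(np.roll(s["eef_rot"],-1)).as_matrix())
a=robot.read_camera("top");b=robot.read_camera("scene");cv2.imwrite("pics/t3.png",a[...,::-1]);cv2.imwrite("pics/s3.png",b[...,::-1])
for n in("top","scene"):
  for t in("jar0","lever_tip","hood_tab"): print(n,t,[(np.round(x["uv"],1).tolist(),round(x["score"],2)) for x in robot.tip_of(n,t)[:7]])
E
```

```text
[0.5091 0.0242 0.2891] [-0.17    0.3836 -2.1377]
[[-0.9999  0.0153 -0.0031]
 [ 0.0153  0.9999  0.0008]
 [ 0.0031  0.0007 -1.    ]]
top jar0 [([122.0, 177.3], 0.84), ([121.3, 201.5], 0.62), ([119.2, 148.4], 0.61), ([116.8, 233.2], 0.58), ([136.1, 192.9], 0.39)]
top lever_tip [([402.4, 341.6], 0.81), ([314.2, 237.7], 0.76)]
top hood_tab [([286.9, 208.4], 0.91)]
scene jar0 [([393.7, 154.4], 0.92), ([364.5, 148.5], 0.74), ([347.9, 142.7], 0.64), ([322.7, 129.4], 0.6), ([212.5, 373.6], 0.54)]
scene lever_tip [([240.8, 271.1], 0.84), ([107.0, 299.5], 0.82), ([324.4, 128.9], 0.51), ([185.0, 352.9], 0.46), ([273.1, 210.5], 0.36)]
scene hood_tab [([274.7, 208.9], 0.67)]
```

Four jars stand in the block and the hood is held over the mat. Lowering it.

Emit:
{"fn": "step_arm", "kwargs": {
  "series": [
    [[-1,0,0,-0.1,0,0,0],[-1,0,0,-0.2,0,0,0],[-1,0,0,-0.27,0,0,0],[-1,0,0,-0.29,0,0,0],[-1,0,0,-0.296,0,0,0],[-1,0,0,-0.302,0,0,0],[-1,0,0,-0.302,0,0,0]]
  ]
}}

```text
clock: 21.38
tool_pos: [0.5106, 0.0234, 0.1099]
eef_rot: [0.0, 0.008, 1.0, 0.0]
contact_force: [-0.1, 0.4, -2.7]
grip_width: 0.199
grip_force: 61.1
```

Emit:
{"fn": "step_arm", "kwargs": {
  "series": [
    [[-1,0,0,-0.003,0,0,0],[-1,0,0,-0.005,0,0,0],[-1,0,0,-0.005,0,0,0],[-1,0,0,-0.005,0,0,0]]
  ]
}}

```text
clock: 21.88
tool_pos: [0.5098, 0.0233, 0.106]
eef_rot: [-0.001, 0.008, 1.0, 0.0]
contact_force: [-1.2, -0.2, 0.7]
grip_width: 0.195
grip_force: 61.5
```

Emit:
{"fn": "step_arm", "kwargs": {
  "series": [
    [[0,0,0,0,0,0,0],[0,0,0,0,0,0,0],[0,0,0,0,0,0,0],[0,0,0,0,0,0,0],[0,0,0,0.1,0,0,0],[0,0,0,0.2,0,0,0],[0,0,0,0.3,0,0,0],[0,0,0,0.3,0,0,0]]
  ]
}}

```text
clock: 22.88
tool_pos: [0.5123, 0.0233, 0.2912]
eef_rot: [0.004, 0.008, 1.0, 0.001]
contact_force: [-0.0, -0.4, -1.1]
grip_width: 0.498
grip_force: 0.0
```

```bash
python3 - <<'E'
from h import *
np.set_printoptions(precision=4,suppress=True)
a=cv2.imread("pics/t3.png");a2=robot.read_camera("top")[...,::-1];cv2.imwrite("pics/t4.png",a2);b=robot.read_camera("scene")[...,::-1];cv2.imwrite("pics/s4.png",b)
s=robot.sense();print(s["tool_pos"],s["contact_force"])
for im in(a,a2):
  c=cv2.resize(im[108:260,75:180],None,fx=4,fy=4,interpolation=cv2.INTER_CUBIC)
  h=cv2.HoughCircles(cv2.GaussianBlur(cv2.cvtColor(c,cv2.COLOR_BGR2GRAY),(5,5),0),cv2.HOUGH_GRADIENT,1.5,80,param1=80,param2=30,minRadius=36,maxRadius=62)
  if h is not None:
    for q in h[0]:
      u=q[:2]/4+[75,108];X=at_z("top",u,.144);d=X-[.5589,.2716,.144];l=R.from_euler("z",-.0756).apply(d)*1e3
      print(u,q[2]/4,X,l, proj("scene",[X]))
print([np.round(x["uv"],1).tolist() for x in robot.boxes_of("scene","jar0")[:8]])
for n in("top","scene"):
  for t in("hood","hood_grip","hood_tab"):print(n,t,[(np.round(x["uv"],1).tolist(),round(x["score"],2)) for x in robot.tip_of(n,t)[:2]])
E
```

```text
[0.5097 0.0233 0.286 ] [ 0.1063  0.8283 -0.7739]
[110.4375 170.0625] 11.1375 [0.5841 0.2751 0.144 ] [25.4233  1.5453  0.    ] [[372.435  127.9964]]
[110.4375 198.5625] 11.0625 [0.5289 0.2715 0.144 ] [-29.91     2.1261   0.    ] [[349.8868 120.4607]]
[107.4375 138.9375] 11.55 [0.6454 0.2852 0.144 ] [87.2945  7.0704  0.    ] [[398.8407 134.861 ]]
[110.4375 229.6875] 11.5125 [0.4695 0.2678 0.144 ] [-89.4187   2.9647   0.    ] [[326.1361 112.5451]]
[110.8125 230.0625] 11.1 [0.4688 0.267  0.144 ] [-90.1674   2.2506   0.    ] [[325.7294 112.6458]]
[110.4375 198.5625] 11.025 [0.5289 0.2715 0.144 ] [-29.91     2.1261   0.    ] [[349.8868 120.4607]]
[107.4375 138.9375] 11.55 [0.6454 0.2852 0.144 ] [87.2945  7.0704  0.    ] [[398.8407 134.861 ]]
[111.5625 170.0625] 10.0875 [0.5842 0.2728 0.144 ] [25.2931 -0.6641  0.    ] [[372.0863 128.6149]]
[[325.6, 119.7], [395.9, 146.5], [349.5, 133.5], [367.8, 137.8], [220.9, 345.0], [209.5, 367.4]]
top hood [([247.6, 223.1], 0.87)]
top hood_grip [([239.9, 212.6], 0.72), ([336.7, 121.4], 0.72)]
top hood_tab [([283.7, 219.6], 0.64)]
scene hood [([291.5, 227.8], 0.81)]
scene hood_grip [([293.3, 205.8], 0.9), ([322.0, 131.3], 0.68)]
scene hood_tab []
```

Emit:
{"fn": "step_arm", "kwargs": {
  "series": [
    [[0.8,0.04,0.1,0,0,0,0.058],[0.8,0.08,0.2,0,0,0,0.058],[0.8,0.11,0.3,0,0,0,0.058],[0.8,0.124,0.418,0,0,0,0.058],[0.8,0.124,0.418,-0.08,0,0,0.058],[0.8,0.124,0.418,-0.08,0,0,0.058],[0.8,0.124,0.418,-0.08,0,0,0.058]]
  ],
  "force": 30
}}

```text
clock: 24.2
tool_pos: [0.5848, 0.2723, 0.2387]
eef_rot: [-0.0, -0.036, 0.999, -0.0]
contact_force: [-0.1, 0.0, 1.0]
grip_width: 0.903
grip_force: 0.0
```

Emit:
{"fn": "step_arm", "kwargs": {
  "series": [
    [[0.8,0,0.002,-0.08,0,0,0],[0.8,0,0.002,-0.15,0,0,0],[0.8,0,0.002,-0.1745,0,0,0],[0.8,0,0.002,-0.1745,0,0,0],[-1,0,0.002,-0.1745,0,0,0],[-1,0,0.002,-0.1745,0,0,0],[-1,0,0.002,-0.1745,0,0,0],[-1,0,0.002,-0.1745,0,0,0],[-1,0,0.002,-0.1745,0,0,0],[-1,0,0.002,-0.1745,0,0,0]]
  ],
  "force": 30
}}

```text
clock: 25.45
tool_pos: [0.5854, 0.2756, 0.1354]
eef_rot: [0.001, -0.037, 0.999, 0.001]
contact_force: [-0.3, -0.5, 5.0]
grip_width: 0.505
grip_force: 30.9
```

Emit:
{"fn": "step_arm", "kwargs": {
  "series": [
    [[-1,0,0,0.06,0,0,0],[-1,0,0,0.13,0,0,0],[-1,0,0,0.208,0,0,0],[-1,0,-0.1,0.208,0,0,0],[-1,0,-0.2,0.208,0,0,0],[-1,-0.01,-0.3,0.208,0,0,0],[-1,-0.02,-0.4,0.208,0,0,0],[-1,-0.03,-0.5,0.208,0,0,0],[-1,-0.04,-0.6,0.208,0,0,0],[-1,-0.05,-0.7,0.208,0,0,0],[-1,-0.0565,-0.8,0.208,0,0,0],[-1,-0.0565,-0.88,0.208,0,0,0],[-1,-0.0565,-0.914,0.208,0,0,0],[-1,-0.0565,-0.914,0.16,0,0,0],[-1,-0.0565,-0.914,0.12,0,0,0],[-1,-0.0565,-0.914,0.12,0,0,0],[-1,-0.0565,-0.914,0.12,0,0,0]]
  ]
}}

```text
clock: 27.58
tool_pos: [0.5506, -0.2733, 0.206]
eef_rot: [-0.0, -0.038, 0.999, -0.0]
contact_force: [0.2, 0.4, -1.1]
grip_width: 0.51
grip_force: 31.1
```

```bash
python3 - <<'E'
from h import *
np.set_printoptions(precision=4,suppress=True)
s=robot.sense();print(s["tool_pos"],s["eef_rot"],s["contact_force"],s["grip_width"])
for n in("top","scene"):
  robot.read_camera(n)
  for t in("jar0","pointer","mark","pan_top"):print(n,t,[(np.round(x["uv"],1).tolist(),round(x["score"],2)) for x in robot.tip_of(n,t)[:7]])
print(proj("scene",[[.5195,-.3152,.07],[.627,-.349,.117]]))
E
```

```text
[ 0.5506 -0.2733  0.206 ] [-0.0002 -0.0377  0.9993 -0.0002] [ 0.2011  0.4279 -1.0845] 0.5097506998479161
top jar0 [([118.1, 230.4], 0.74), ([395.6, 196.5], 0.68), ([122.6, 200.9], 0.6), ([120.8, 149.1], 0.59)]
top pointer [([410.0, 161.5], 0.84), ([272.8, 110.7], 0.59)]
top mark [([405.5, 163.0], 0.64), ([315.0, 202.0], 0.26)]
top pan_top [([407.6, 213.5], 0.59)]
scene jar0 [([393.2, 152.5], 0.94), ([233.6, 320.9], 0.73), ([324.1, 129.1], 0.69), ([352.2, 165.9], 0.61), ([346.5, 142.8], 0.59)]
scene pointer [([258.0, 374.6], 0.76), ([230.8, 322.1], 0.57), ([405.8, 246.1], 0.53), ([291.5, 230.5], 0.16)]
scene mark [([264.0, 376.3], 0.83)]
scene pan_top [([209.7, 348.1], 0.55), ([349.1, 169.4], 0.51)]
[[211.929  346.5142]
 [250.916  383.8587]]
```

Emit:
{"fn": "step_arm", "kwargs": {
  "series": [
    [[-1,0.001,0,-0.06,0,0,0],[-1,0.001,0,-0.11,0,0,0],[-1,0.001,0,-0.13,0,0,0],[-1,0.001,0,-0.14,0,0,0],[-1,0.001,0,-0.15,0,0,0],[-1,0.001,0,-0.15,0,0,0]]
  ]
}}

```text
clock: 28.82
tool_pos: [0.5512, -0.2734, 0.1156]
eef_rot: [-0.0, -0.038, 0.999, -0.0]
contact_force: [-1.2, -0.0, 0.8]
grip_width: 0.502
grip_force: 31.2
```

Emit:
{"fn": "step_arm", "kwargs": {
  "series": [
    [[-1,0,0,0.003,0,0,0],[-1,0,0,0.003,0,0,0],[0,0,0,0.003,0,0,0],[0.1,0,0,0.003,0,0,0],[0.2,0,0,0.003,0,0,0],[0.4,0,0,0.003,0,0,0],[0.4,0,0,0.003,0,0,0],[0.4,0,0,0.05,0,0,0],[0.4,0,0,0.12,0,0,0],[0.4,0,0.1,0.2,0,0,0],[0.4,0,0.2,0.25,0,0,0],[0.4,0,0.3,0.25,0,0,0],[0.4,0,0.4,0.25,0,0,0],[0.4,0,0.5,0.25,0,0,0],[0.4,0,0.5,0.25,0,0,0]]
  ]
}}

```text
clock: 30.7
tool_pos: [0.5502, 0.0334, 0.2648]
eef_rot: [-0.001, -0.042, 0.999, 0.001]
contact_force: [0.6, -0.3, -0.0]
grip_width: 0.7
grip_force: 0.0
```

```bash
python3 - <<'E'
from h import *
np.set_printoptions(precision=4,suppress=True)
s=robot.sense();print(s["tool_pos"],s["eef_rot"],s["contact_force"],s["grip_width"])
for n in("top","scene"):
  im=robot.read_camera(n)[...,::-1];cv2.imwrite(f"pics/{n}5.png",im)
  for t in("jar0","pointer","mark","pan_top","lever_tip"):print(n,t,[(np.round(x["uv"],1).tolist(),round(x["score"],2)) for x in robot.tip_of(n,t)[:7]])
  for f in(f"{n}0",f"{n}5"): pass
c=lambda f:cv2.resize(cv2.imread(f"pics/{f}.png")[285:420,150:310],None,fx=2.5,fy=2.5,interpolation=cv2.INTER_CUBIC)
im=robot.read_camera("top")[...,::-1]
cv2.imwrite("pics/cmp.png",np.hstack([c("scene0"),c("scene5")]))
a=cv2.imread("pics/top5.png");q=cv2.resize(a[150:270,355:465],None,fx=4,fy=4,interpolation=cv2.INTER_CUBIC)
h=cv2.HoughCircles(cv2.GaussianBlur(cv2.cvtColor(q,cv2.COLOR_BGR2GRAY),(5,5),0),cv2.HOUGH_GRADIENT,1.5,80,param1=80,param2=30,minRadius=36,maxRadius=62)
for z in h[0]: u=z[:2]/4+[355,150];print(u,z[2]/4,at_z("top",u,.125))
E
```

```text
[0.5502 0.0334 0.2648] [-0.001  -0.0423  0.9991  0.0013] [ 0.5745 -0.2655 -0.0329] 0.6996217397196082
top jar0 [([119.7, 148.9], 0.86), ([117.4, 199.4], 0.8), ([386.2, 201.2], 0.71), ([117.5, 233.3], 0.69), ([133.4, 194.3], 0.66), ([402.4, 218.7], 0.6)]
top pointer [([403.1, 162.8], 0.8), ([399.6, 220.3], 0.68), ([429.5, 198.0], 0.33), ([314.1, 199.1], 0.24)]
top mark [([404.1, 163.2], 0.74)]
top pan_top [([407.3, 210.3], 0.58)]
top lever_tip [([316.1, 239.2], 0.59), ([403.0, 341.1], 0.59)]
scene jar0 [([391.2, 155.0], 0.91), ([346.8, 141.9], 0.61), ([181.7, 353.8], 0.19)]
scene pointer [([260.8, 374.9], 0.87)]
scene mark [([262.5, 374.6], 0.98), ([211.3, 349.6], 0.63)]
scene pan_top [([209.5, 347.8], 0.66), ([273.7, 288.5], 0.58), ([213.0, 374.7], 0.27)]
scene lever_tip [([239.9, 272.6], 0.89), ([108.8, 299.3], 0.75), ([277.6, 144.0], 0.61), ([347.0, 140.6], 0.23)]
[394.5625 194.4375] 11.1 [ 0.5506 -0.274   0.125 ]
[437.3125 230.8125] 11.175 [ 0.4816 -0.3567  0.125 ]
[438.8125 195.9375] 10.875 [ 0.5495 -0.3609  0.125 ]
```

Emit:
{"fn": "step_arm", "kwargs": {
  "series": [
    [[0.8,-0.01,0.1,0,0,0,0],[0.8,-0.02,0.2,0,0,0,0],[0.8,-0.03,0.3,0,0,0,0],[0.8,-0.035,0.397,-0.04,0,0,0],[0.8,-0.035,0.397,-0.08,0,0,0],[0.8,-0.035,0.397,-0.08,0,0,0],[0.8,-0.035,0.397,-0.08,0,0,0]]
  ]
}}

```text
clock: 32.22
tool_pos: [0.5306, 0.2641, 0.218]
eef_rot: [-0.0, -0.037, 0.999, 0.0]
contact_force: [-0.4, -0.2, 0.1]
grip_width: 0.899
grip_force: 0.0
```

Emit:
{"fn": "step_arm", "kwargs": {
  "series": [
    [[0.8,-0.003,0.012,-0.05,0,0,0],[0.8,-0.003,0.012,-0.11,0,0,0],[0.8,-0.003,0.012,-0.14,0,0,0],[0.8,-0.003,0.012,-0.14,0,0,0],[-1,-0.003,0.012,-0.14,0,0,0],[-1,-0.003,0.012,-0.14,0,0,0],[-1,-0.003,0.012,-0.14,0,0,0],[-1,-0.003,0.012,-0.14,0,0,0],[-1,-0.003,0.012,-0.14,0,0,0],[-1,-0.003,0.012,-0.14,0,0,0]]
  ],
  "force": 30
}}

```text
clock: 33.48
tool_pos: [0.5291, 0.2725, 0.1348]
eef_rot: [0.001, -0.037, 0.999, 0.001]
contact_force: [-0.3, 0.1, 6.5]
grip_width: 0.506
grip_force: 30.9
```

Emit:
{"fn": "step_arm", "kwargs": {
  "series": [
    [[-1,0,0,0.06,0,0,0],[-1,0,0,0.13,0,0,0],[-1,0,0,0.208,0,0,0],[-1,0,-0.1,0.208,0,0,0],[-1,0,-0.2,0.208,0,0,0],[-1,-0.02,-0.3,0.208,0,0,0],[-1,-0.03,-0.4,0.208,0,0,0],[-1,-0.04,-0.5,0.208,0,0,0],[-1,-0.05,-0.6,0.208,0,0,0],[-1,-0.06,-0.7,0.208,0,0,0],[-1,-0.07,-0.8,0.208,0,0,0],[-1,-0.0775,-0.87,0.208,0,0,0],[-1,-0.0775,-0.91,0.208,0,0,0],[-1,-0.0775,-0.91,0.16,0,0,0],[-1,-0.0775,-0.91,0.12,0,0,0],[-1,-0.0775,-0.91,0.12,0,0,0],[-1,-0.0775,-0.91,0.12,0,0,0]]
  ]
}}

```text
clock: 35.6
tool_pos: [0.4818, -0.2738, 0.2059]
eef_rot: [-0.0, -0.038, 0.999, -0.0]
contact_force: [0.1, -0.2, -0.6]
grip_width: 0.507
grip_force: 31.1
```

Emit:
{"fn": "step_arm", "kwargs": {
  "series": [
    [[-1,0,0,-0.06,0,0,0],[-1,0,0,-0.11,0,0,0],[-1,0,0,-0.145,0,0,0],[-1,0,0,-0.155,0,0,0],[-1,0,0,-0.163,0,0,0],[-1,0,0,-0.163,0,0,0],[-1,0,0,-0.163,0,0,0]]
  ]
}}

```text
clock: 36.48
tool_pos: [0.4822, -0.274, 0.1081]
eef_rot: [0.0, -0.038, 0.999, -0.0]
contact_force: [0.5, -0.4, 1.0]
grip_width: 0.505
grip_force: 31.2
```

Force rose by about 1.6 N, so the jar is on the pan. Releasing and clearing out.

Emit:
{"fn": "step_arm", "kwargs": {
  "series": [
    [[-1,0,0,0.001,0,0,0],[0,0,0,0.001,0,0,0],[0.1,0,0,0.001,0,0,0],[0.2,0,0,0.001,0,0,0],[0.4,0,0,0.001,0,0,0],[0.4,0,0,0.001,0,0,0],[0.4,0,0,0.05,0,0,0],[0.4,0,0,0.12,0,0,0],[0.4,0,0.1,0.2,0,0,0],[0.4,0,0.2,0.28,0,0,0],[0.4,0,0.3,0.28,0,0,0],[0.4,0,0.4,0.28,0,0,0],[0.4,0,0.5,0.28,0,0,0],[0.4,0,0.6,0.28,0,0,0],[0.4,0,0.7,0.28,0,0,0],[0.4,0,0.8,0.28,0,0,0],[0.4,0,0.9,0.28,0,0,0],[0.4,0,0.9,0.28,0,0,0]]
  ]
}}

```text
clock: 38.72
tool_pos: [0.4794, 0.272, 0.2743]
eef_rot: [-0.002, -0.042, 0.999, 0.001]
contact_force: [-0.3, -1.2, -1.3]
grip_width: 0.698
grip_force: 0.0
```

```bash
python3 - <<'E'
from h import *
np.set_printoptions(precision=4,suppress=True)
s=robot.sense();print(s["tool_pos"],s["contact_force"])
for n in("top","scene"):
  im=robot.read_camera(n)[...,::-1];cv2.imwrite(f"pics/{n}6.png",im)
  for t in("jar0","lever_tip","bottle","beaker","pen"):print(n,t,[(np.round(x["uv"],1).tolist(),round(x["score"],2)) for x in robot.tip_of(n,t)[:8]])
S0,S6=cv2.imread("pics/scene0.png"),cv2.imread("pics/scene6.png");T6=cv2.imread("pics/top6.png")
c=lambda im,x,y,w,h,f:cv2.resize(im[y:y+h,x:x+w],None,fx=f,fy=f,interpolation=cv2.INTER_CUBIC)
im=np.zeros((600,800,3),np.uint8)
im[:200,:200]=c(S0,235,350,50,50,4);im[:200,200:400]=c(S6,235,350,50,50,4);im[200:600,:400]=cv2.resize(S6[190:420,120:350],(400,400))
im[:600,400:800]=cv2.resize(T6[120:300,200:465],(400,272))[0:0] if 0 else 0
t=c(T6,200,140,265,160,1.5);im[0:240,402:800]=t[:,:398]; im[250:600,400:800]=cv2.resize(S6[60:235,220:420],(400,350))
cv2.imwrite("pics/fin.png",im)
E
```

```text
[0.4794 0.272  0.2743] [-0.2776 -1.2259 -1.2965]
top jar0 [([385.0, 231.0], 0.91), ([385.1, 202.7], 0.73), ([117.0, 228.8], 0.66), ([118.1, 147.1], 0.57)]
top lever_tip [([402.4, 340.5], 0.92), ([317.3, 239.9], 0.87), ([147.4, 285.0], 0.7), ([249.1, 220.7], 0.15)]
top bottle [([205.8, 103.9], 0.91), ([406.5, 165.6], 0.63), ([315.7, 203.2], 0.59)]
top beaker [([338.7, 119.7], 0.85), ([270.5, 110.2], 0.5)]
top pen [([270.0, 110.2], 0.89), ([408.6, 163.1], 0.63)]
scene jar0 [([390.7, 155.5], 0.97), ([236.2, 341.0], 0.7), ([206.1, 325.1], 0.63), ([323.1, 129.7], 0.59)]
scene lever_tip [([109.9, 300.5], 0.91), ([276.9, 148.7], 0.74), ([239.4, 268.7], 0.73), ([348.0, 169.2], 0.61)]
scene bottle [([406.3, 243.2], 0.9)]
scene beaker [([345.3, 352.6], 0.7)]
scene pen [([379.5, 295.3], 0.67)]
```

View pics/fin.png

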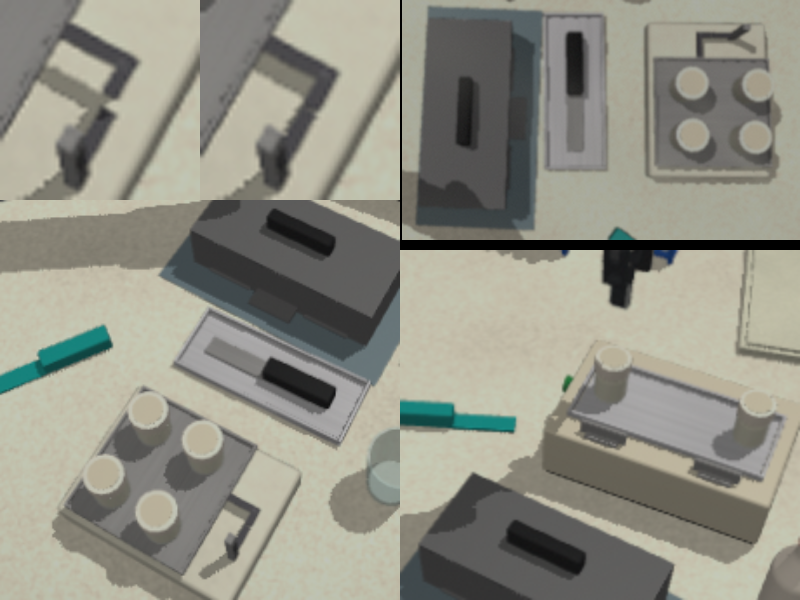

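The final picture shows the pointer and mark lined up end to end, with four jars upright on the pan and two left standing in the block. The hood is square on the mat and the lever lies in the tray. The beaker, bottle and pen are where they started.

```bash
python3 -c "
from bench import robot
print(robot.job_done())"
```

```text
the job is handed in; nothing more can be done
None
```

The job is handed in: I pried the hood off with the lever and stood it on the mat, put the lever in the tray, and added two jars to bring the pointer level with the mark, leaving two in the block; the lever went away just before the hood was moved.

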